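# Scan a spice jar, then present its infuser dish to the scanner

## Robot

A 6-joint arm with a two-finger parallel gripper is mounted at the origin on a cart in front of the work surface, level with it; the furniture and walls round the work are solid. World frame = base frame: x ahead of the robot, y to its left, z up, the work surface at z = 0. Lengths are in m, angles in rad, forces in N, time in s.
With the tool pointing down it reaches from about 0.325 to 0.9 m from the base axis. Payload 3.5 kg.
Tool frame: the origin (TCP) lies midway between the tips of the shut fingers; the grasp point (between the pads) lies r.grip_depth behind it (r.grip_depth is the distance from the TCP to the grasp point, in m); z points along the fingers, y is the line along which they close (so a half turn about z gives the same grasp; the last joint's range is limited). The gripper opens to 85 mm and grips with 20 to 120 N. Pads are 22 mm wide; open, the fingers measure 114 mm over their backs; the gripper's body (76 mm by 85 mm) begins 54 mm behind the grasp point. The pads swing forward as they close: fully open they stand 13 mm farther back than shut.
Start: joints at [1.17, 0.276, -0.026, 1.268, 0, 1.467], TCP at [0.183, 0.597, 0.231] pointing down, gripper open.
Joint ranges: [-3.12, 3.12], [-0.85, 1.88], [-1.08, 1.24], [-1.95, 2.15], [-1.57, 1.53], [-3.14, 3.14]. Speed limits (rad/s): [2.57, 2.57, 3.14, 3.14, 3.14, 3.14].

## Interface

Orientations are given as a rotation vector (axis times angle).
In Python, from cell import r gives the robot as it stands. The module is installed in compiled form; this text tells all that it offers.
- The arm moves only by the tool play_rows, never from a script. Its argument "motion" is one flat list of numbers, 7 for each row, row after row: the shift along the tool's x, y, z in mm, then the turn, a rotation vector about the tool's x, y, z in degrees, then the finger opening in mm, from 0 to 85.4. A call has 1 to 20 rows; each row shifts and turns the commanded pose from where the row before left it, along the tool's axes as they then stand; what a row does not reach is not made up. A row lasts 1/12 s, in which the tool goes at most 41.7 mm and 7.16 degrees, less where a joint would pass 70% of its speed; a pose out of reach is approached as far as the arm can. A call with a gripper value outside its range is refused whole. The fingers move at their own pace and stop on an object; "grip_force" is the grip in N (left out, the last holds). Time passes only in rows, so rows that do not move let the fingers close. It gives the time, the measured TCP pose, the force, the opening and the grip force at its end, in the units of the state.
- r.get_obs(): the state, without advancing time (a new reading comes with each control period).
- r.read_camera(name): name is "side" or "top"; returns the picture (384x512x3 uint8, blue, green, red); there is no depth.
- r.camera_info(name): a dict with "fov_y" (degrees; the focal length in pixels is half the picture's height over the tangent of half this angle, whatever the lens; pixels are square), "cx", "cy" (the principal point, pixels), "k1" (the pictures are not rectified: a ray, as slopes to the right and down, at radius r is drawn at 1 + k1 r^2 times it, then the intrinsics apply), "xyz" and "orientation" of the camera in the world. Camera axes: x right, y up, looking along -z (the intrinsics and any distortion apply to the point x, -y, -z); pixel columns grow to the right and rows downward; lengths in m; the calibration is good to about 2 mm. A picture is of the moment at which its call begins. camera_info takes no time and is no camera call.
- r.sign_off(): hands the job in; it is judged then, once.
The state is a dict: "clock": time; "joints": joint angles; "qvel": joint speeds; "effort": joint torques, N m; "ee_pos": TCP position; "ee_rot": TCP orientation; "force": force on the tool from outside, world axes, zero at the start; "wrist_torque": the same for the moment, N m; "gripper_width": finger opening in m; "grasp_force": force on a finger pad.
Only numpy, scipy, OpenCV 4.12 (cv2) and the standard library are available. Lean on these libraries where they do the work, as an engineer would, in place of code of your own. Each camera call takes 0.05 s, during which the arm holds its last target. There are 200 camera calls.

## Task

Log the spice at the pantry scanner. First turn the tagged spice jar where it stands, on the worktop, until its tag plate squarely faces the scanner's window, and let go of it. Then lift the dish straight up by its bar, and only once it is in the air turn it, level, about a quarter turn until its tag squarely faces the window with the tag as high as the middle of the window, keeping the loose ball in the middle of the dish throughout; finish still holding the dish there, motionless, and leave everything else undisturbed.

Things in the scene. Friction and masses are not known exactly. Their poses are not given: they have to be found in the camera images.
- scanner: Fixed white counter-top block, 70 deep (x) x 120 wide (y) x 164 mm high, on a 90 x 140 x 8 mm grey foot. Origin at the centre of its underside; its front with the dark window looks along its own -x (roughly toward the robot).
- scanner_window (a point): Centre of the scanner's dark upright window (80 wide x 70 mm high), on the front of the block 39 mm ahead (-x) of the scanner's origin and 90 mm above the worktop; axes as the scanner's. A tag faces the window when the line square out from the middle of the tag, seen from above, passes through this point.
- jar: Loose upright spice jar with a dark lid, a cylinder 41 mm in diameter and 105 mm high, about 0.12 kg; lid from 84 mm up. Origin at the centre of its underside, z up. Its own +x points out of the tag plate.
- jar_tag (a point): Middle of the white tag plate on the jar's side, 25 mm from the jar's axis along the jar's +x, 40 mm above its foot. The plate is 26 wide x 34 mm high (from 23 to 57 mm above the foot), 4 mm thick.
- dish: Loose round white dish, 160 mm in diameter, about 0.3 kg, hollow cone-shaped inside (rim inside 26 mm above the worktop, slope 10 degrees near the middle), on a foot 84 mm across, with an arched handle over it. Origin at the centre of its underside, z up. Its own +x points from the centre out through the tag on the rim; the handle's bar runs along its own y.
- dish_bar (a point): Middle of the wooden bar of the dish's arched handle, straight above the dish's centre, 122 mm above its underside; the bar is 16 wide (dish x) x 16 high x 124 mm long (dish y), top 130 mm above the underside. Pinch it across its width. Free space of 75 mm below it down to the ball; the handle's two steel legs stand at the ends of the bar.
- dish_tag (a point): Middle of the white upright tag plate on the dish's rim, 83 mm from the dish's axis along the dish's +x, 42 mm above the dish's underside; the plate is 40 wide x 34 mm high.
- ball: Loose steel infuser ball, 36 mm in diameter, 0.04 kg, lying in the middle of the dish; origin at its centre (27 mm above the dish's underside). It rolls if the dish is tilted or jerked.
- other_jar: Another spice jar of the same kind, 41 x 105 mm, without a tag plate, near the scanner: leave alone. Origin at the centre of its underside.
- salt: Loose salt shaker, 44 x 44 x 90 mm: leave alone. Origin at the centre of its underside.
- tomato: Loose tomato, 75 x 75 x 79 mm: leave alone. Origin at the centre of its underside.
- spoon: Loose teaspoon lying flat, 130 x 26 x 11 mm: leave alone. Origin at the centre of its underside.
Things that resemble listed ones, but are neither listed nor needed, are in the scene too. What is shaped like the dish but pink is not meant. What is shaped like the jar but turquoise is not meant.

How it is judged:
By the outcome, as a careful person would: the job done as asked, in the order asked, and still so for the second after the job is handed in, while the arm keeps its last pose, push and grip.
It also fails if it takes over 53 s, if anything falls off the work surface, if the arm or the gripper's body presses on something with over 40 N, if the wrist force passes 120 N, or if a joint passes its speed limit or range.

## Working session

There is one attempt and no reset: what is moved stays moved. The work goes in short steps, Python scripts to look and compute and a tool call to move; the robot and the scene stay as the last step left them, time stands still between calls to the robot, and variables do not carry over. Pictures are saved under pics/ and viewed, at most 10 in all, crops included, and the job is handed in when it is done.

Besides the shell and the picture viewer there is one more tool, called by a JSON object that holds its "op" and its "data", one argument or row to a line. play_rows: Moves the arm, as the interface text tells. Its arguments: {"type":"object","properties":{"motion":{"type":"array","items":{"type":"number"}},"grip_force":{"type":"number"}},"required":["motion"]}

```bash
mkdir -p pics; ls; python3 - <<'E'
from cell import r
import cv2
for n in("top","side"):
    cv2.imwrite(f"pics/{n}0.png",r.read_camera(n)); print(n,r.camera_info(n))
print(r.get_obs(), r.grip_depth)
E
```

```text
pics
top {'fov_y': 48.307143836685995, 'cx': 259.6011909750307, 'cy': 180.6796978739999, 'k1': -0.1497082839875094, 'xyz': array([ 0.44441973, -0.05100367,  1.29469336]), 'orientation': array([ 0.04036428, -0.02252228, -1.54986315])}
side {'fov_y': 50.627203527796674, 'cx': 257.82567483208675, 'cy': 188.858948676642, 'k1': 0.04987801946194187, 'xyz': array([ 0.52411956, -0.91375744,  0.51869602]), 'orientation': array([ 1.13357862, -0.01133431,  0.01013624])}
{'clock': 0.1, 'joints': array([ 1.16959905e+00,  2.77056068e-01, -2.77802075e-02,  1.26800745e+00,
        1.18632784e-05,  1.46742264e+00]), 'qvel': array([-1.29165923e-03, -1.54217981e-03,  3.30558737e-03,  1.64409280e-03,
        9.28076025e-05, -1.02489857e-03]), 'effort': array([ 2.64635564e-04, -4.46707857e+01,  2.96128947e+01,  8.43663787e-03,
       -4.91919491e-05, -7.81442111e-06]), 'ee_pos': array([0.18310544, 0.59681641, 0.23025488]), 'ee_rot': array([-0.46601542, -3.1063067 ,  0.00310907]), 'force': array([ 0.14740139, -0.54933844, -0.8783569 ]), 'wrist_torque': array([ 0.02319993,  0.01156426, -0.02939874]), 'grasp_force': 0.0, 'gripper_width': 0.08538201980873004} 0.0187
```

View pics/top0.png

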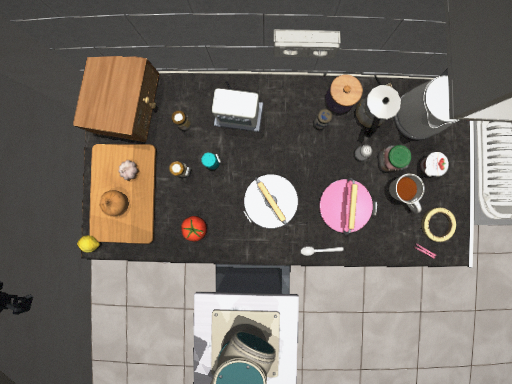

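View pics/side0.png

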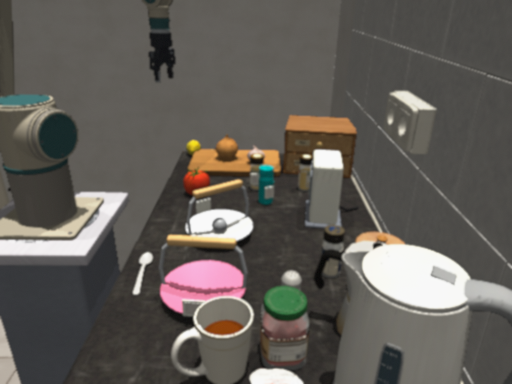

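The top picture shows the scanner at about (236,108), jars at (177,169) (tag to the right) and (180,118), the turquoise decoy at (210,160), and the white dish at (271,202) with its bar from (258,182) to (285,222) and tag near (248,214). I'll zoom in next.

```bash
cat > h.py <<'E'
import numpy as np, cv2
from cell import r
from scipy.spatial.transform import Rotation as R
def cam(n):
    c=r.camera_info(n); f=192/np.tan(np.radians(c['fov_y']/2)); return c,f,R.from_rotvec(c['orientation']).as_matrix()
def proj(n,P):
    c,f,M=cam(n); q=(np.atleast_2d(P)-c['xyz'])@M
    s=np.c_[q[:,0],-q[:,1]]/-q[:,2:]; s=s*(1+c['k1']*(s**2).sum(1,keepdims=True)); return s*f+[c['cx'],c['cy']]
def ray(n,uv):
    c,f,M=cam(n); d=(np.array(uv,float)-[c['cx'],c['cy']])/f; s=d.copy()
    for _ in range(20): s=d/(1+c['k1']*(s@s))
    v=M@np.array([s[0],-s[1],-1]); return c['xyz'],v/np.linalg.norm(v)
def on_z(n,uv,z):
    o,v=ray(n,uv); return o+v*(z-o[2])/v[2]
def tri(ut,us):
    (a,u),(b,v)=ray('top',ut),ray('side',us)
    t=np.linalg.lstsq(np.c_[u,-v],b-a,rcond=None)[0]; p,q=a+u*t[0],b+v*t[1]
    return (p+q)/2,np.linalg.norm(p-q)
E
python3 - <<'E'
import cv2
t=cv2.imread('pics/top0.png');s=cv2.imread('pics/side0.png')
a=cv2.resize(t[75:235,160:310],None,fx=3.75,fy=3.75,interpolation=2)
cv2.imwrite('pics/c1.png',a)
b=cv2.resize(s[140:260,175:355],None,fx=4.4,fy=4.4,interpolation=2)
cv2.imwrite('pics/c2.png',b);print(a.shape,b.shape)
E
```

```text
(600, 562, 3) (528, 792, 3)
```

View pics/c1.png

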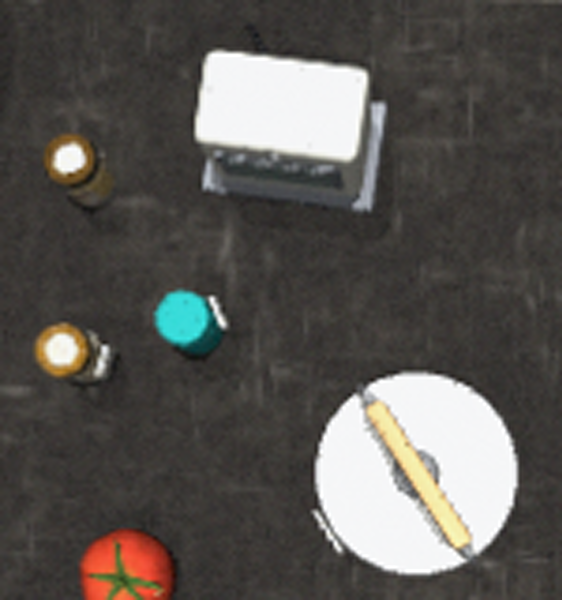

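View pics/c2.png

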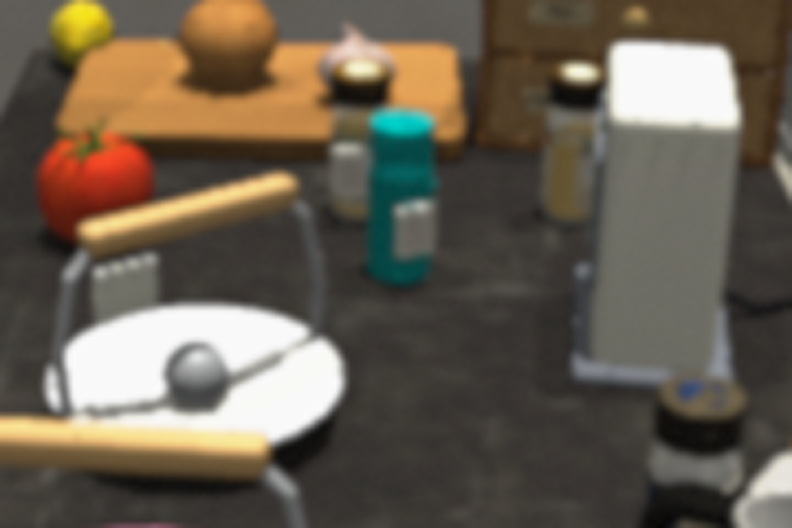

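The tagged jar is the one with its lid at top (176.6,169) and white plate to its right at about (187.5,170). In the side view its plate is at crop (350,170), just left of the turquoise jar. The dish tag is at top (247,216). Now I'll measure these by mask.

```bash
cat > m1.py <<'E'
from h import *
t=cv2.imread('pics/top0.png');s=cv2.imread('pics/side0.png')
def comps(img,m,box,amin=6):
    x0,y0,x1,y1=box; mm=np.zeros(m.shape,np.uint8); mm[y0:y1,x0:x1]=m[y0:y1,x0:x1]
    n,l,st,c=cv2.connectedComponentsWithStats(mm)
    return [(np.round(c[i],1),st[i],(l==i).astype(np.uint8)) for i in range(1,n) if st[i][4]>=amin]
ht=cv2.cvtColor(t,cv2.COLOR_BGR2HSV);hs=cv2.cvtColor(s,cv2.COLOR_BGR2HSV)
brown=lambda h:((h[...,0]>8)&(h[...,0]<32)&(h[...,1]>70)&(h[...,2]>60)).astype(np.uint8)
wood=lambda h:((h[...,0]>10)&(h[...,0]<30)&(h[...,1]>60)&(h[...,2]>140)).astype(np.uint8)
white=lambda h,v=150:((h[...,1]<50)&(h[...,2]>v)).astype(np.uint8)
if __name__=='__main__':
  P=lambda k,L:[print(k,a,b) for a,b,_ in L]
  P('jar lid top white',comps(t,white(ht),(165,155,200,185)))
  P('other lid top white',comps(t,white(ht),(165,105,200,135)))
  P('jar lid side white',comps(s,white(hs,160),(245,150,270,190)))
  P('other lid side white',comps(s,white(hs,160),(295,150,315,175)))
  P('scanner top white',comps(t,white(ht,200),(205,80,265,125)))
  for k,img,hh,box in(('top',t,ht,(245,175,300,230)),('side',s,hs,(185,170,250,200))):
    for a,b,m in comps(img,wood(hh),box,30):
      (c,(w,h_),ang)=cv2.minAreaRect(np.argwhere(m)[:,::-1].astype(np.float32)); print('bar',k,a,b,'rect',c,w,h_,ang)
  m=white(ht)
  L=comps(t,m,(235,165,305,235),100)
  for a,b,mm in L:
    k=cv2.findContours(mm,0,2)[0][0]; print('dish',a,b,cv2.fitEllipse(cv2.convexHull(k)))
  P('dishtag',comps(t,m,(240,205,252,225),3))
  print(t[164:178,180:194].max(2))
  print('side tag');print(s[168:190:1,246:262].min(2))
E
python3 m1.py
```

```text
jar lid top white [176.  167.7] [172 164   9   8  52]
jar lid top white [186.8 170.5] [185 167   4   8  16]
other lid top white [178.2 116.9] [175 113   8   8  48]
jar lid side white [254.  151.2] [252 150   5   3  13]
other lid side white [313.6 158.5] [313 150   2  17  28]
other lid side white [306.5 156. ] [304 155   6   3  14]
scanner top white [234.5 102.6] [ 212   89   46   29 1050]
scanner top white [260.8 105.8] [260 103   2   6   8]
bar top [271. 201.] [258 182  28  39 249] rect (270.9695129394531, 201.01992797851562) 44.93962860107422 5.6811842918396 56.8886604309082
bar side [225. 170.] [201 170  49   1  49] rect (225.0, 170.0) 48.0 0.0 180.0
bar side [216.8 186.5] [193 179  49  16 264] rect (217.00003051757812, 186.50001525878906) 5.3357834815979 49.71980285644531 75.96376037597656
dish [270.4 200.8] [ 244  174   54   54 1971] ((270.06170654296875, 201.16937255859375), (52.95778274536133, 55.7071647644043), 54.67794418334961)
dishtag [248.3 211.3] [244 205   8  17  90]
[[175 148  88  71 123 115  61  51  57  58  57  51  55  60]
 [175 168 134  75 135 129  64  54  56  60  57
[... 1506 characters left out ...]
  87  88  89  76  44  18   6]
 [ 63  66  68  73  83  90  90  88  87  86  87  87  71  39  15   5]
 [ 60  63  64  70  82  90  90  88  88  87  88  87  71  35  11   4]
 [ 57  57  58  66  81  89  90  89  90  90  89  87  70  36   9   3]
 [ 55  53  55  62  75  84  88  90  91  90  90  88  70  38  12   7]
 [ 56  56  57  60  68  75  81  85  86  86  85  82  67  35  11   3]
 [ 56  55  56  57  62  66  71  75  77  76  75  74  62  35  12   6]
 [ 55  52  49  49  55  58  61  66  67  68  68  68  64  34  13   6]
 [ 58  49  41  40  47  52  56  58  59  60  61  61  61  36  14   4]
 [ 63  48  40  37  42  47  51  54  55  55  54  57  59  33  10   3]
 [ 63  48  42  38  35  39  45  50  51  51  52  52  49  27  11   7]]
```

```bash
cat > m2.py <<'E'
from m1 import *
def lid(box):
    x0,y0,x1,y1=box; u=8; a=cv2.resize(ht[y0:y1,x0:x1],None,fx=u,fy=u,interpolation=cv2.INTER_CUBIC)
    m=((a[...,2]>115)).astype(np.uint8); k=max(cv2.findContours(m,0,2)[0],key=cv2.contourArea)
    (c,ax,_)=cv2.fitEllipse(cv2.convexHull(k)); return (np.array(c)+.5)/u-.5+[x0,y0],np.array(ax)/u
if __name__=='__main__':
  for nm,b in(('jar',(166,157,183,182)),('other',(166,107,188,130))):
    c,ax=lid(b); p=on_z('top',c,.105); print(nm,c,ax,p, 'side reproj of lid centre',proj('side',p))
  c,_=lid((166,157,183,182)); J=on_z('top',c,.105)
  # tag strip
  w=t[:,:,:].max(2).astype(float); ys,xs=np.mgrid[164:178,184:190]; W=np.clip(w[164:178,184:190]-120,0,None); W[:3]=0; W[3:5,:2]=0
  cx=(W*xs).sum()/W.sum(); cy=(W*ys).sum()/W.sum(); d=np.array([xs-cx,ys-cy]).reshape(2,-1); ev,V=np.linalg.eigh((W.ravel()*d)@d.T/W.sum())
  print('strip',cx,cy,np.sqrt(ev*12),V[:,1])
  a=on_z('top',[cx+V[0,1]*4,cy+V[1,1]*4],.057);b=on_z('top',[cx-V[0,1]*4,cy-V[1,1]*4],.057); m=(a+b)/2
  e=a-b; print('tag mid',m,'rel jar',m[:2]-J[:2],np.hypot(*(m-J)[:2]),'yaw radial',np.degrees(np.arctan2(*(m-J)[1::-1])),'edge normal yaw',np.degrees(np.arctan2(e[1],e[0]))+np.array([90,-90]))
  # scanner: top face rect
  k=max(cv2.findContours(cv2.resize(white(ht,200)[80:130,205:259],None,fx=8,fy=8,interpolation=0),0,2)[0],key=cv2.contourArea)
  q=(cv2.approxPolyDP(k,20,True)[:,0]+.5)/8-.5+[205,80]; print('scan poly',q)
  for z in(.164,.172):
    Q=np.array([on_z('top',x,z) for x in q]); print(z,Q.round(4).tolist(),np.linalg.norm(Q-np.roll(Q,-1,0),axis=1))
  # bar
  print('bar tri',tri([271,201],[216.8,186.5]))
  for z in(.122,.13):
    u=np.array([np.cos(np.radians(56.9)),np.sin(np.radians(56.9))])*20
    a=on_z('top',np.array([271,201])+u,z);b=on_z('top',np.array([271,201])-u,z);e=a-b
    print('bar',z,(a+b)/2,'yaw',np.degrees(np.arctan2(e[1],e[0])))
  print('dish rim c',on_z('top',[270.06,201.17],.027)); print('tag dish', on_z('top',[246.7,216],.059))
E
python3 m2.py
```

```text
jar [175.92612743 167.77415276] [13.71723938 14.18008804] [0.52351047 0.19866389 0.105     ] side reproj of lid centre [[256.48999977 155.82020211]]
other [178.00940323 116.81997299] [11.23072338 12.17594814] [0.66812892 0.19764318 0.105     ] side reproj of lid centre [[306.17474688 156.62484608]]
strip 186.73688458434222 170.590799031477 [1.94639344 8.07387338] [-0.26615218  0.96393102]
tag mid [0.51906957 0.17656799 0.057     ] rel jar [-0.0044409 -0.0220959] 0.022537751522642733 yaw radial -101.36407227645103 edge normal yaw [256.05724353  76.05724353]
scan poly [[214.5625  89.5625]
 [213.5625 112.4375]
 [254.4375 116.4375]
 [257.4375  93.5625]]
0.164 [[0.7327, 0.0887, 0.164], [0.6701, 0.0895, 0.164], [0.661, -0.0203, 0.164], [0.7234, -0.027, 0.164]] [0.06262674 0.11013435 0.06277049 0.11606489]
0.172 [[0.7307, 0.0877, 0.172], [0.6685, 0.0885, 0.172], [0.6594, -0.0205, 0.172], [0.7214, -0.0271, 0.172]] [0.06218363 0.10935511 0.06232637 0.11524369]
bar tri (array([ 0.43511293, -0.06953389,  0.12874031]), np.float64(0.002650557604758467))
bar 0.122 [ 0.43641646 -0.06948107  0.122     ] yaw -145.7243440079342
bar 0.13 [ 0.43647105 -0.06935502  0.13      ] yaw -145.7243440079342
dish rim c [ 0.43517424 -0.06823296  0.027     ]
tag dish [ 0.39124756 -0.00134515  0.059     ]
```

```bash
python3 - <<'E'
import cv2
t=cv2.imread('pics/top0.png');s=cv2.imread('pics/side0.png')
a=cv2.resize(t[82:135,200:275],None,fx=8,fy=8,interpolation=2);b=cv2.resize(t[160:232,236:306],None,fx=7,fy=7,interpolation=2)
import numpy as np
b=cv2.resize(t[203:223,236:258],None,fx=8,fy=8,interpolation=2); c=np.zeros((424+170,600,3),np.uint8); c[:424]=a; c[430:590,:176]=b
j=cv2.resize(t[158:180,165:197],None,fx=7,fy=7,interpolation=2);c[430:430+j.shape[0],200:200+j.shape[1]]=j
cv2.imwrite('pics/c3.png',c)
E
```

```text
(no output)
```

View pics/c3.png

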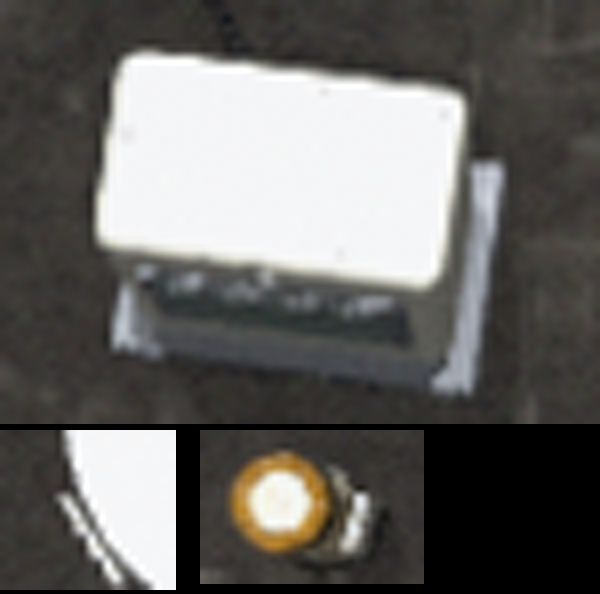

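```bash
python3 - <<'E'
from h import *
px=lambda x,y:np.array([200+(x+.5)/8-.5,82+(y+.5)/8-.5])
def yaw(e): return np.degrees(np.arctan2(e[1],e[0]))
F=[on_z('top',px(*p),.008) for p in((115,347),(470,392),(503,163))]
print('foot',F,np.linalg.norm(F[0]-F[1]),np.linalg.norm(F[1]-F[2]),'yaw',yaw(F[0]-F[1])-90,yaw(F[2]-F[1]))
print('foot centre',(F[0]+F[2])/2)
for z in(.164,.172):
  T=[on_z('top',px(*p),z) for p in((97,250),(437,290),(468,88),(117,50))]
  print(z,np.mean(T,0),[round(np.linalg.norm(T[i]-T[i-1]),4) for i in range(4)],yaw(T[0]-T[1])-90,yaw(T[2]-T[1]),yaw(T[3]-T[2])-90)
w=[on_z('top',px(*p),0.125) for p in((150,285),(412,312))]; print(w)
S=np.mean(T,0)
# window from top estimate
for y in(-7,):
  pass
c=(F[0]+F[2])/2
y=np.radians(-5.5); W=c[:2]-.039*np.array([np.cos(y),np.sin(y)]); print('window',W)
J=np.array([.5235,.1987]);D=np.array([.436,-.069])
print('jar->W',yaw(W-J),'dish->W',yaw(W-D))
o=r.get_obs();M=R.from_rotvec(o['ee_rot']).as_matrix();print(M.round(3))
E
```

```text
foot [array([0.66269021, 0.10655609, 0.008     ]), array([ 0.64774343, -0.02872683,  0.008     ]), array([ 0.73610741, -0.03942414,  0.008     ])] 0.1361061189256347 0.08900912416735807 yaw -6.304772200541578 -6.902614419096704
foot centre [0.69939881 0.03356598 0.008     ]
0.164 [0.69747879 0.03403184 0.164     ] [np.float64(0.0687), np.float64(0.1148), np.float64(0.0695), np.float64(0.119)] -5.874768499602581 -7.340459343184374 -5.474859322543622
0.172 [0.69568832 0.03343019 0.172     ] [np.float64(0.0682), np.float64(0.114), np.float64(0.069), np.float64(0.1182)] -5.874768499602581 -7.340459343184374 -5.474859322543637
[array([0.66471077, 0.08071432, 0.125     ]), array([ 0.65674312, -0.01016224,  0.125     ])]
window [0.66057836 0.03730396]
jar->W -49.65778602758068 dish->W 25.330491416752714
[[-0.956  0.293 -0.001]
 [ 0.293  0.956 -0.002]
 [ 0.    -0.002 -1.   ]]
```

Everything agrees:
- **Jar:** axis (0.5235, 0.1987), lid height confirmed in the side view, tag yaw about -102.5°. The target is -49.5°, so it needs +53°.
- **Window:** about (0.660, 0.038).
- **Dish:** centre (0.436, -0.069), yaw 124°. The target is about 25°.

Moving over the jar.

{"op": "play_rows", "data": {
  "motion": [-11,-7,0,0,0,0,60,-22,-14,0,0,0,0,60,-24,-15,0,0,0,0,60,-24,-15,0,0,0,0,60,-24,-15,0,0,0,0,60,-24,-15,0,0,0,0,60,-24,-15,0,0,0,0,60,-24,-15,0,0,0,0,60,-24,-15,0,0,0,0,60,-24,-15,0,0,0,0,60,-24,-15,0,0,0,0,60,-24,-15,0,0,0,0,60,-24,-15,0,0,0,0,60,-24,-15,0,0,0,0,60,-24,-15,0,0,0,0,60,-24,-15,0,0,0,0,60,-24,-15,0,0,0,0,60,-24,-15,0,0,0,0,60,-20,-15,0,0,0,0,60,-5,-5,0,0,0,0,60],
  "grip_force": 30
}}

```text
clock: 1.77
ee_pos: [0.5253, 0.1958, 0.231]
ee_rot: [0.472, 3.105, -0.002]
force: [0.1, 0.7, 0.4]
gripper_width: 0.06
grasp_force: 0.0
```

```bash
cat >> h.py <<'E'
def togo(x,y,z):
    o=r.get_obs(); M=R.from_rotvec(o['ee_rot']).as_matrix()
    print('t',o['clock'],'pos',o['ee_pos'].round(4),'yyaw',np.degrees(np.arctan2(M[1,1],M[0,1])).round(2),'tilt',np.degrees(M[:2,2]).round(2),'togo mm tool',(M.T@(np.array([x,y,z])-o['ee_pos'])*1000).round(1),'w',round(o['gripper_width']*1000,1),'F',o['force'].round(1),o['grasp_force'])
E
python3 -c "
from h import *
togo(.5235,.1987,.068)"
```

```text
t 1.7667 pos [0.5253 0.1958 0.231 ] yyaw 72.73 tilt [ 0.05 -0.09] togo mm tool [  2.8   2.5 163. ] w 60.0 F [0.1 0.7 0.4] 0.0
```

{"op": "play_rows", "data": {
  "motion": [2.8,2.5,5,0,0,0,60,0,0,18,0,0,0,60,0,0,20,0,0,0,60,0,0,20,0,0,0,60,0,0,20,0,0,0,60,0,0,20,0,0,0,60,0,0,20,0,0,0,60,0,0,16,0,0,0,60,0,0,12,0,0,0,60,0,0,8,0,0,0,60,0,0,4,0,0,0,60,0,0,0,0,0,0,60,0,0,0,0,0,0,60]
}}

```text
clock: 2.85
ee_pos: [0.5219, 0.2027, 0.0689]
ee_rot: [0.466, 3.106, 0.001]
force: [0.3, 0.1, -0.3]
gripper_width: 0.0597
grasp_force: 0.0
```

```bash
python3 -c "
from h import *
togo(.5235,.1987,.068)
a=r.read_camera('top');b=r.read_camera('side')
cv2.imwrite('pics/n1.png',np.hstack([cv2.resize(a[140:200,145:225],None,fx=5,fy=5),cv2.resize(b[120:180,220:300],None,fx=5,fy=5)]))"
```

```text
t 2.85 pos [0.5219 0.2027 0.0689] yyaw 72.95 tilt [0.05 0.02] togo mm tool [-2.7 -3.4  0.9] w 59.7 F [ 0.3  0.1 -0.3] 0.0
```

View pics/n1.png

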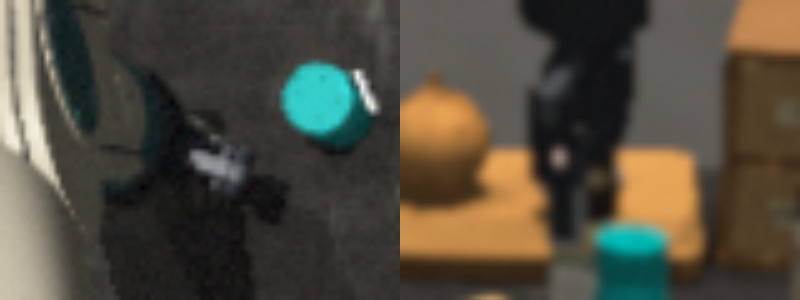

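The gripper straddles the jar without touching it (force about 0). The earlier reading lagged, so I'll undo that 3 mm correction and then close.

{"op": "play_rows", "data": {
  "motion": [-1.3,-1.7,0,0,0,0,60,-1.4,-1.7,1,0,0,0,60,0,0,0,0,0,0,54,0,0,0,0,0,0,50,0,0,0,0,0,0,46,0,0,0,0,0,0,44,0,0,0,0,0,0,42,0,0,0,0,0,0,40,0,0,0,0,0,0,36,0,0,0,0,0,0,36,0,0,0,0,0,0,36],
  "grip_force": 25
}}

```text
clock: 3.87
ee_pos: [0.5234, 0.1987, 0.0675]
ee_rot: [0.466, 3.106, 0.001]
force: [-0.4, 1.9, 2.2]
gripper_width: 0.0399
grasp_force: 26.0
```

```bash
python3 -c "
from h import *
togo(.5235,.1987,.068)"
```

```text
t 3.8667 pos [0.5234 0.1987 0.0675] yyaw 72.95 tilt [0.03 0.04] togo mm tool [-0.1  0.1 -0.5] w 39.9 F [-0.4  1.9  2.2] 25.99538818001747
```

{"op": "play_rows", "data": {
  "motion": [0,0,0,0,0,-1.5,36,0,0,0,0,0,-3,36,0,0,0,0,0,-4,36,0,0,0,0,0,-4,36,0,0,0,0,0,-4,36,0,0,0,0,0,-4,36,0,0,0,0,0,-4,36,0,0,0,0,0,-4,36,0,0,0,0,0,-4,36,0,0,0,0,0,-4,36,0,0,0,0,0,-4,36,0,0,0,0,0,-4,36,0,0,0,0,0,-4,36,0,0,0,0,0,-3,36,0,0,0,0,0,-1.5,36,0,0,0,0,0,0,36,0,0,0,0,0,0,36,0,0,0,0,0,0,36]
}}

```text
clock: 5.37
ee_pos: [0.5231, 0.1976, 0.0674]
ee_rot: [0.968, -2.988, 0.002]
force: [-1.4, -1.6, 2.8]
gripper_width: 0.0402
grasp_force: 25.2
```

```bash
python3 -c "
from h import *
togo(.5235,.1987,.068)"
```

```text
t 5.3667 pos [0.5231 0.1976 0.0674] yyaw 125.88 tilt [-0.   -0.09] togo mm tool [-1.   0.6 -0.6] w 40.2 F [-1.4 -1.6  2.8] 25.16804225742817
```

{"op": "play_rows", "data": {
  "motion": [0,0,0,0,0,0,44,0,0,0,0,0,0,50,0,0,0,0,0,0,56,0,0,0,0,0,0,60,0,0,0,0,0,0,60,0,0,0,0,0,0,60,0,0,-5,0,0,0,60,0,0,-12,0,0,0,60,0,0,-20,0,0,0,60,0,0,-20,0,0,0,60,0,0,-20,0,0,0,60,0,0,-20,0,0,0,60,0,0,-20,0,0,0,60,0,0,-20,0,0,0,60,0,0,-12,0,0,0,60,0,0,-4,0,0,0,60]
}}

```text
clock: 6.7
ee_pos: [0.5249, 0.1988, 0.224]
ee_rot: [-0.967, 2.983, -0.001]
force: [0.6, 0.7, -0.0]
gripper_width: 0.0599
grasp_force: 0.0
```

```bash
python3 -c "
from h import *
togo(.436,-.069,.22)"
```

```text
t 6.7 pos [0.5249 0.1988 0.224 ] yyaw 125.94 tilt [0.32 0.08] togo mm tool [ 229.2 -164.6    3.1] w 59.9 F [ 0.6  0.7 -0. ] 0.0
```

{"op": "play_rows", "data": {
  "motion": [9.5,-7,0,0,0,0,60,17.5,-12.6,0,0,0,0,60,17.5,-12.6,0,0,0,0,60,17.5,-12.6,0,0,0,0,60,17.5,-12.6,0,0,0,0,60,17.5,-12.6,0,0,0,0,60,17.5,-12.6,0,0,0,0,60,17.5,-12.6,0,0,0,0,60,17.5,-12.6,0,0,0,0,60,17.5,-12.6,0,0,0,0,60,17.5,-12.6,0,0,0,0,60,17.5,-12.6,0,0,0,0,60,17.5,-12.6,0,0,0,0,60,9.5,-7,0,0,0,0,60,0,0,0,0,0,0,60,0,0,0,0,0,0,60]
}}

```text
clock: 8.03
ee_pos: [0.4333, -0.0701, 0.2191]
ee_rot: [0.966, -2.987, -0.003]
force: [-0.0, -0.2, 0.4]
gripper_width: 0.0598
grasp_force: 0.0
```

```bash
python3 -c "
from h import *
togo(.436,-.069,.22)
a=r.read_camera('top');b=r.read_camera('side')
cv2.imwrite('pics/top1.png',a);cv2.imwrite('pics/side1.png',b)
c=np.zeros((600,700,3),np.uint8);c[:300,:350]=cv2.resize(a[155:185,165:200],None,fx=10,fy=10,interpolation=2);c[:300,350:]=cv2.resize(b[148:193,236:288],(350,300),interpolation=2);c[300:,:400]=cv2.resize(a[160:235,230:330],(400,300));c[300:,400:]=cv2.resize(b[130:270,160:300],(300,300))
cv2.imwrite('pics/n2.png',c)"
```

```text
t 8.0333 pos [ 0.4333 -0.0701  0.2191] yyaw 125.82 tilt [-0.13  0.05] togo mm tool [-2.9 -0.7 -0.9] w 59.8 F [-0.  -0.2  0.4] 0.0
```

View pics/n2.png

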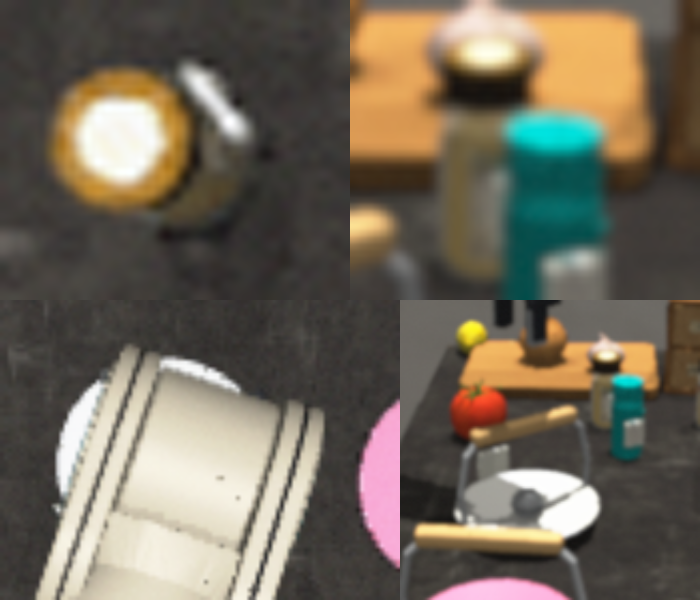

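The jar now has its tag strip running from crop (185,70) to (242,128), facing up and to the right. I'll measure its yaw.

```bash
python3 - <<'E'
import m2; from m2 import *
t=cv2.imread('pics/top1.png'); m2.ht=cv2.cvtColor(t,cv2.COLOR_BGR2HSV)
c,ax=lid((166,157,183,182)); J=on_z('top',c,.105); print('jar',c,ax,J)
u=10;x0,y0=180,159
a=cv2.resize(t[y0:174,x0:194].min(2),None,fx=u,fy=u,interpolation=cv2.INTER_CUBIC)
for th in(110,140,170):
  m=(a>th).astype(np.uint8); n,l,st,_=cv2.connectedComponentsWithStats(m); i=1+np.argmax(st[1:,4]); 
  (q,(w,h),ang)=cv2.minAreaRect(np.argwhere(l==i)[:,::-1].astype(np.float32))
  b=cv2.boxPoints((q,(w,h),ang)); e=b[1]-b[0] if np.linalg.norm(b[1]-b[0])>np.linalg.norm(b[2]-b[1]) else b[2]-b[1]
  p=lambda z:(z+.5)/u-.5+np.array([x0,y0]); A,B=on_z('top',p(np.array(q)-e/2),.057),on_z('top',p(np.array(q)+e/2),.057); d=A-B; M=(A+B)/2
  W=np.array([.660,.038]); wy=lambda v:np.degrees(np.arctan2(v[1],v[0]))
  print(th,w,h,'len',np.linalg.norm(d),'mid',M,'r',np.linalg.norm((M-J)[:2]),'radial',wy(M-J),'normal',wy(d)+90,wy(d)-90,'want',wy(W-J[:2]))
E
```

```text
jar [176.66317844 168.38985538] [13.84740257 14.40321636] [0.52181762 0.19651363 0.105     ]
110 95.95787048339844 29.623918533325195 len 0.02830576235267259 mid [0.53615289 0.17902354 0.057     ] r 0.02261422371765999 radial -50.66117647386748 normal 127.88880849912307 -52.11119150087693 want -48.92009415773247
140 88.56061553955078 24.405414581298828 len 0.026125290762034396 mid [0.53617298 0.1791524  0.057     ] r 0.02252751351725073 radial -50.413896251905605 normal 128.12484383854817 -51.875156161451834 want -48.92009415773247
170 81.03056335449219 19.632686614990234 len 0.023908667178953808 mid [0.53605594 0.17911204 0.057     ] r 0.02248433630707137 radial -50.70928647975495 normal 129.25227623176863 -50.74772376823135 want -48.92009415773247
```

The jar tag yaw is about -50.5° against -49° wanted, so it faces the window squarely enough. Now I'll descend onto the dish bar.

{"op": "play_rows", "data": {
  "motion": [-1.5,-0.3,0,0,0,0.8,60,-1.4,-0.4,4,0,0,0.8,60,0,0,10,0,0,0,60,0,0,15,0,0,0,60,0,0,15,0,0,0,60,0,0,15,0,0,0,60,0,0,15,0,0,0,60,0,0,15,0,0,0,60,0,0,12,0,0,0,60,0,0,8,0,0,0,60,0,0,4,0,0,0,60,0,0,1.5,0,0,0,60,0,0,0,0,0,0,60,0,0,0,0,0,0,60]
}}

```text
clock: 9.3
ee_pos: [0.438, -0.0688, 0.1063]
ee_rot: [-0.927, 3.001, -0.001]
force: [0.8, 0.4, -1.4]
gripper_width: 0.06
grasp_force: 0.0
```

```bash
python3 -c "
from h import *
togo(.436,-.069,.105)
a=r.read_camera('top');b=r.read_camera('side')
cv2.imwrite('pics/side2.png',b)
c=cv2.resize(b[130:255,170:270],(480,600),interpolation=2)
cv2.imwrite('pics/n3.png',c)"
```

```text
t 9.3 pos [ 0.438  -0.0688  0.1063] yyaw 124.34 tilt [ 0.06 -0.02] togo mm tool [1.8 1.  1.3] w 60.0 F [ 0.8  0.4 -1.4] 0.0
```

View pics/n3.png

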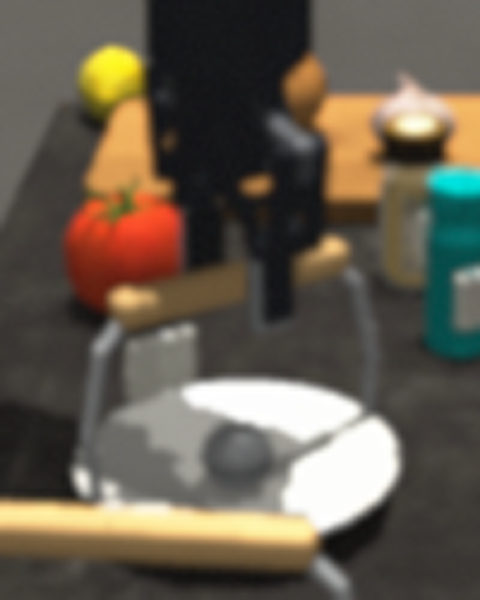

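The fingers straddle the bar, one in front and one behind, with the ball in the middle. Centring, then closing slowly.

{"op": "play_rows", "data": {
  "motion": [0.9,0.5,0.7,0,0,0,50,0.9,0.5,0.6,0,0,0,40,0,0,0,0,0,0,32,0,0,0,0,0,0,26,0,0,0,0,0,0,23,0,0,0,0,0,0,21,0,0,0,0,0,0,20,0,0,0,0,0,0,19,0,0,0,0,0,0,18.5,0,0,0,0,0,0,18,0,0,0,0,0,0,17.5,0,0,0,0,0,0,17,0,0,0,0,0,0,16.5,0,0,0,0,0,0,16,0,0,0,0,0,0,15.5,0,0,0,0,0,0,14,0,0,0,0,0,0,10,0,0,0,0,0,0,10,0,0,0,0,0,0,10,0,0,0,0,0,0,10],
  "grip_force": 50
}}

```text
clock: 11.07
ee_pos: [0.4356, -0.0691, 0.1047]
ee_rot: [-0.927, 3.001, -0.001]
force: [0.8, -2.0, 1.9]
gripper_width: 0.0147
grasp_force: 48.9
```

```bash
python3 -c "
from h import *
togo(.436,-.069,.105)"
```

```text
t 11.0667 pos [ 0.4356 -0.0691  0.1047] yyaw 124.33 tilt [ 0.03 -0.03] togo mm tool [-0.4 -0.1 -0.3] w 14.7 F [ 0.8 -2.   1.9] 48.92100691795349
```

{"op": "play_rows", "data": {
  "motion": [0,0,-0.3,0,0,0,10,0,0,-0.7,0,0,0,10,0,0,-1.3,0,0,0,10,0,0,-2,0,0,0,10,0,0,-2.6,0,0,0,10,0,0,-3,0,0,0,10,0,0,-3.3,0,0,0,10,0,0,-3.5,0,0,0,10,0,0,-3.5,0,0,0,10,0,0,-3.5,0,0,0,10,0,0,-3.5,0,0,0,10,0,0,-3.5,0,0,0,10,0,0,-3.5,0,0,0,10,0,0,-3.3,0,0,0,10,0,0,-3,0,0,0,10,0,0,-2.6,0,0,0,10,0,0,-2,0,0,0,10,0,0,-1.3,0,0,0,10,0,0,-0.7,0,0,0,10,0,0,-0.3,0,0,0,10]
}}

```text
clock: 12.73
ee_pos: [0.4354, -0.0689, 0.152]
ee_rot: [0.927, -3.002, -0.0]
force: [0.5, -0.1, -3.8]
gripper_width: 0.015
grasp_force: 48.8
```

```bash
python3 -c "
from h import *
togo(.4356,-.0691,.1527)
a=r.read_camera('side');cv2.imwrite('pics/side3.png',a)
b=cv2.imread('pics/side2.png')
c=np.hstack([cv2.resize(x[115:255,170:270],(420,588),interpolation=2)[:, :400] for x in(b,a)])
cv2.imwrite('pics/n4.png',c)"
```

```text
t 12.7333 pos [ 0.4354 -0.0689  0.152 ] yyaw 124.34 tilt [-0. -0.] togo mm tool [-0.1 -0.3 -0.7] w 15.0 F [ 0.5 -0.1 -3.8] 48.76918137073517
```

View pics/n4.png

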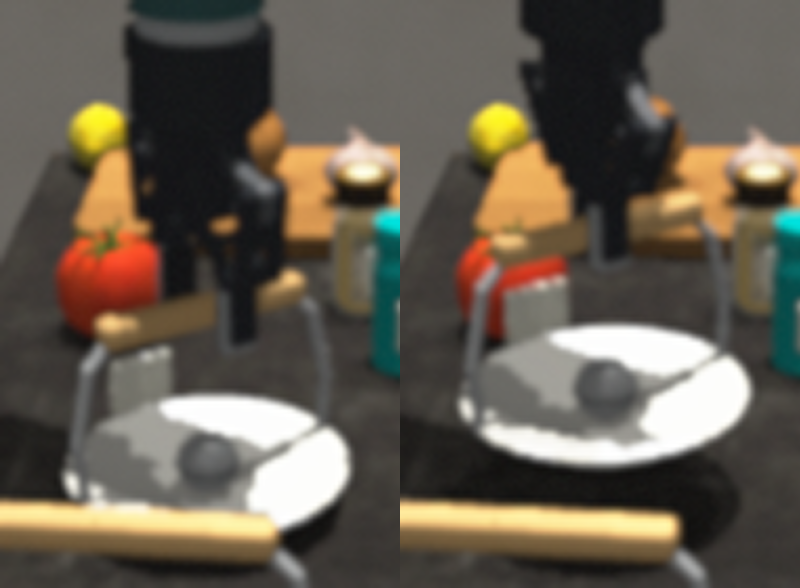

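The dish is up and level with the ball still in the middle. Turning it +98.9° about tool z, slowly.

{"op": "play_rows", "data": {
  "motion": [0,0,-0.3,0,0,0.3,10,0,0,-0.4,0,0,0.6,10,0,0,0,0,0,1,10,0,0,0,0,0,1.4,10,0,0,0,0,0,1.8,10,0,0,0,0,0,2.2,10,0,0,0,0,0,2.6,10,0,0,0,0,0,2.8,10,0,0,0,0,0,3,10,0,0,0,0,0,3,10,0,0,0,0,0,3,10,0,0,0,0,0,3,10,0,0,0,0,0,3,10,0,0,0,0,0,3,10,0,0,0,0,0,3,10,0,0,0,0,0,3,10,0,0,0,0,0,3,10,0,0,0,0,0,3,10,0,0,0,0,0,3,10,0,0,0,0,0,3,10]
}}

```text
clock: 14.45
ee_pos: [0.4353, -0.0689, 0.1525]
ee_rot: [-0.399, -3.116, -0.0]
force: [-0.1, 0.1, -3.1]
gripper_width: 0.0146
grasp_force: 48.8
```

{"op": "play_rows", "data": {
  "motion": [0,0,0,0,0,3,10,0,0,0,0,0,3,10,0,0,0,0,0,3,10,0,0,0,0,0,3,10,0,0,0,0,0,3,10,0,0,0,0,0,3,10,0,0,0,0,0,3,10,0,0,0,0,0,3,10,0,0,0,0,0,3,10,0,0,0,0,0,3,10,0,0,0,0,0,3,10,0,0,0,0,0,3,10,0,0,0,0,0,3,10,0,0,0,0,0,2.8,10,0,0,0,0,0,2.4,10,0,0,0,0,0,2,10,0,0,0,0,0,1.6,10,0,0,0,0,0,1.2,10,0,0,0,0,0,0.8,10,0,0,0,0,0,0.4,10]
}}

```text
clock: 16.12
ee_pos: [0.4354, -0.0689, 0.1526]
ee_rot: [-1.679, -2.655, -0.0]
force: [0.0, -0.4, -4.1]
gripper_width: 0.015
grasp_force: 48.8
```

{"op": "play_rows", "data": {
  "motion": [0,0,0,0,0,0,10,0,0,0,0,0,0,10,0,0,0,0,0,0,10,0,0,0,0,0,0,10,0,0,0,0,0,0,10,0,0,0,0,0,0,10]
}}

```text
clock: 16.62
ee_pos: [0.4354, -0.0689, 0.1526]
ee_rot: [-1.678, -2.656, 0.0]
force: [0.7, 0.4, -3.3]
gripper_width: 0.0155
grasp_force: 48.8
```

```bash
python3 -c "
from h import *
togo(.4356,-.0691,.1527)
a=r.read_camera('side');b=r.read_camera('top');cv2.imwrite('pics/side4.png',a);cv2.imwrite('pics/top4.png',b)
c=np.hstack([cv2.resize(a[115:255,170:290],(420,490),interpolation=2),cv2.resize(b[150:250,230:310],(380,490),interpolation=2)])
cv2.imwrite('pics/n5.png',c)"
```

```text
t 16.6167 pos [ 0.4354 -0.0689  0.1526] yyaw 25.44 tilt [-0.  0.] togo mm tool [-0.3  0.1 -0.1] w 15.5 F [ 0.7  0.4 -3.3] 48.77157211303711
```

View pics/n5.png

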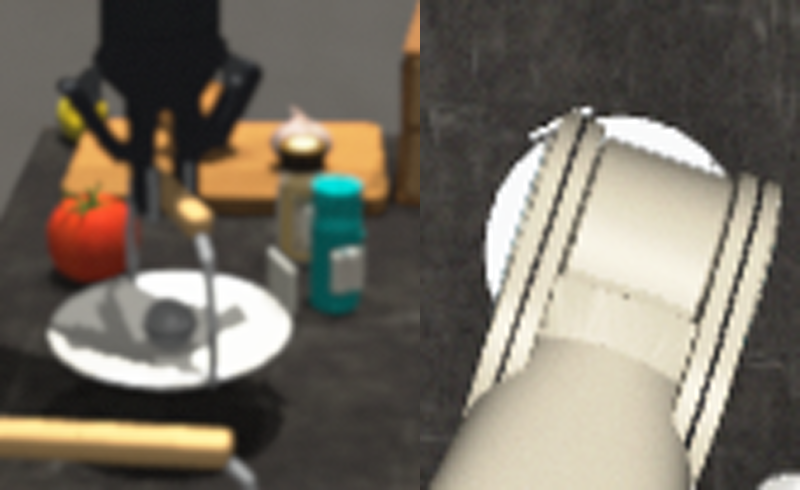

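The tag now points away from the robot toward the scanner, and the ball is central with the dish level. I'll check the tag's projected corners numerically: side top edge at crop (268,247) to (297,268), top view left end (530,135) to right end (592,108).

```bash
python3 - <<'E'
from h import *
y=np.radians(25.4);x=np.array([np.cos(y),np.sin(y),0]);n=np.array([-x[1],x[0],0]);D=np.array([.4354,-.0689,.048])
C=[D+.083*x+s*.02*n+[0,0,h] for s in(1,-1) for h in(.025,.059)]
for p,a,b in zip(C,proj('side',C),proj('top',C)): print(p.round(3),'side crop',((a-[170,115])*3.5).round(),'top crop',((b-[230,150])*[4.75,4.9]+[420,0]).round())
L=on_z('top',[230+110/4.75,150+135/4.9],.107);Rr=on_z('top',[230+172/4.75,150+108/4.9],.107);e=L-Rr;print('edge normal',np.degrees(np.arctan2(e[1],e[0]))-90,np.linalg.norm(e),(L+Rr)/2)
E
```

```text
[ 0.502 -0.015  0.073] side crop [270. 291.] top crop [525. 135.]
[ 0.502 -0.015  0.107] side crop [270. 247.] top crop [524. 132.]
[ 0.519 -0.051  0.073] side crop [293. 315.] top crop [586. 107.]
[ 0.519 -0.051  0.107] side crop [294. 270.] top crop [586. 103.]
edge normal 24.0843187496054 0.039363477179059685 [ 0.50834971 -0.03686515  0.107     ]
```

The tag corners match the prediction in height, facing and position. Handing in.

```bash
python3 -c "
from cell import r
print(abs(r.get_obs()['qvel']).max()); print(r.sign_off())"
```

```text
0.002446568561415894
the job is handed in; nothing more can be done
None
```

I turned the jar where it stands until its tag faced the window (within about 2° by the camera) and let it go. I then lifted the dish and turned it level until its tag faced the window (within about 1.5°) at window mid-height, with the ball still in the middle, and handed the job in at about 17 s of the 53 s with the arm still holding the dish, motionless.

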